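# Snap the cover onto the long terminal box

## Task

Two grey terminal boxes are screwed to the desk, each with its snap-fit cover only resting on top. Press the cover of the longer box straight down at both ends until it clicks fully home, flush with the rim along every edge. Leave the cover of the shorter box resting loose as it is; that box still has to be wired.

Things in the scene. Friction and masses are not known exactly. Their poses are not given: they have to be found in the camera images.
- long_box: Longer grey plastic terminal box, fixed to the desk: 84 mm along its x, 166 mm along its y (long axis), plus a 20 mm screw ear at each y end; rim 48 mm above the desk; cable glands stick out 12 mm at -x. Origin: centre of its underside, z up. Its cover lies level inside the rim, guided by it, on a spring catch at each y end, 13 mm too high at the start.
- long_end_a (a point): Ribbed thumb place on top of the long box's loose cover (70 x 140 mm, 16 mm thick, 0.09 kg): on its centre line, 45 mm from the middle towards +y. Height 61 mm at the start, 48 mm when home. About 6 N here (10 N in the cover's middle) pushes it past the catch; it clicks down onto a rigid ledge and stays. Keep below about 25 N. Axes as the box's.
- long_end_b (a point): The same thumb place near the -y end of the long cover, 45 mm from its middle on the other side; same heights and force. Either end may go first: the cover then tilts by up to 5 degrees and this first place stops at 50 mm until the other end is in.
- short_cover_top (a point): Centre of the top of the shorter box's loose cover (70 x 90 mm, 16 mm thick, same colour and build), 61 mm above the desk; its box is 84 x 116 mm (plus a 20 mm ear at each end of the 116 mm), 48 mm high. To be left alone. y runs along the box's 116 mm length.

How it is judged:
By the outcome, as a careful person would: the job done as asked, in the order asked, and still so for the second after the job is handed in, with the robot touching nothing.
It also fails if it takes over 32 s, if anything falls off the work surface, if the arm or the gripper's body presses on something with over 40 N, if the wrist force passes 120 N, or if a joint passes its speed limit or range.

## Robot

A 7-joint arm with a two-finger parallel gripper is mounted at the origin on a cart in front of the work surface, level with it; the furniture and walls round the work are solid. World frame = base frame: x ahead of the robot, y to its left, z up, the work surface at z = 0. Lengths are in m, angles in degrees, forces in N, time in s.
With the tool pointing down it reaches from about 0.4 to 0.85 m from the base axis. Payload 10.4 kg.
Tool frame: the origin (TCP) lies on the centre line of the jaws, within the pads' length; the fingertips stand 8 mm ahead of it and the grasp point (between the pads) lies 11 mm behind it (bot.tip_reach is the distance from the TCP to the fingertips, in m); x points along the fingers, z is the direction in which the jaws open and shut, and the axes are right-handed (so a half turn about x gives the same grasp; the last joint's range is limited). The gripper opens to 87 mm and grips with 3 to 60 N. Pads are 19 mm wide; open, the fingers measure 117 mm over their backs; the gripper's body (75 mm by 190 mm) begins 51 mm behind the grasp point.
Start: joints at [74.966, 19.034, -3.707, 83.658, 1.238, 77.344, -5.071], TCP at [0.148, -0.607, 0.231] pointing down, gripper open.
Joint ranges: [-148.97, 148.97], [-28.65, 121.19], [-84.17, 76.75], [9.2, 138.47], [-72.65, 252.65], [3.7, 117.97], [-149.18, 149.18]. Speed limits (degrees/s): [127.2, 127.2, 159.86, 159.86, 180, 180, 180].

## Interface

Orientations are given as a 3x3 rotation matrix whose columns are the frame's x, y, z axes.
In Python, from workcell import bot gives the robot as it stands. Calls block until the motion is done:
- bot.move_to(position, orientation): joint-space move of the TCP to a pose.
- bot.movel(position, rotation=None, vel=0.15, f_stop=None): straight line of the TCP; rotation=None keeps the orientation; vel is the mean speed in m/s. With f_stop (N) it stops when the force on the tool has changed by that much, and returns True; else False.
- bot.set_joints(angles): joint-space move.
- bot.command_gripper(opening): finger opening in m; the grip force is fixed at half the most; returns when the fingers have stopped.
- bot.wait(seconds).
- bot.ik(position, orientation): joint angles nearest the present ones, or None.
- bot.capture(name): name is "scene" or "top"; returns a dict with "img" (384x512x3 uint8, red, green, blue), "camera_matrix" (3x3 intrinsics, pixels), "rvec" (rotation vector, rad) and "tvec" (3), from world to camera coordinates, as OpenCV has them. Camera axes: x right, y down, z forward; pixel columns grow to the right and rows downward; lengths in m; the calibration is good to about 2 mm. A picture is of the moment at which its call begins. There is no depth.
A pose or a line that the arm cannot do raises bot.PlanningError and nothing moves.
- bot.job_done(): hands the job in, once; it reports no verdict.
Readings, each from a call of its own:
- bot.read_t(): time.
- bot.read_joint_pos(): joint angles.
- bot.read_joint_velocities(): joint speeds.
- bot.read_effort(): joint torques, N m.
- bot.read_tool_pos(): TCP position.
- bot.read_tcp_rot(): TCP orientation.
- bot.read_ft_force(): force on the tool from outside, world axes, zero at the start.
- bot.read_wrist_torque(): the same for the moment, N m.
- bot.read_width(): finger opening in m.
Only numpy, scipy, OpenCV 4.12 (cv2) and the standard library are available. Lean on these libraries where they do the work, as an engineer would, in place of code of your own. Each camera call takes 0.05 s, during which the arm holds its last target.

## Working session

There is one attempt and no reset: what is moved stays moved. The work goes in short steps, each a Python script; the robot and the scene stay as the last script left them, time stands still between calls to the robot, and variables do not carry over. Pictures are saved under pics/ and viewed, and the job is handed in when it is done.

```bash
mkdir -p pics; ls; python3 - <<'E'
from workcell import bot
import cv2,pickle
for n in("scene","top"):
    c=bot.capture(n); pickle.dump(c,open(f"pics/{n}0.pkl","wb")); cv2.imwrite(f"pics/{n}0.png",c["img"][:,:,::-1])
    R=cv2.Rodrigues(c["rvec"])[0]; print(n,-R.T@c["tvec"].ravel(),R.round(2).tolist())
print(bot.read_t(),bot.tip_reach,bot.read_tcp_rot())
E
```

```text
pics
scene [0.06243508 0.75249245 0.64589084] [[-0.86, -0.52, -0.02], [-0.27, 0.47, -0.84], [0.44, -0.71, -0.54]]
top [ 0.41953567 -0.03086806  0.9394186 ] [[-0.01, -1.0, -0.01], [-0.99, 0.01, -0.12], [0.12, 0.01, -0.99]]
0.1 0.008 [[-3.49129191e-04  9.71368798e-01  2.37576380e-01]
 [ 1.12029636e-03  2.37576625e-01 -9.71368155e-01]
 [-9.99999312e-01 -7.29770251e-05 -1.17116586e-03]]
```

View pics/top0.png

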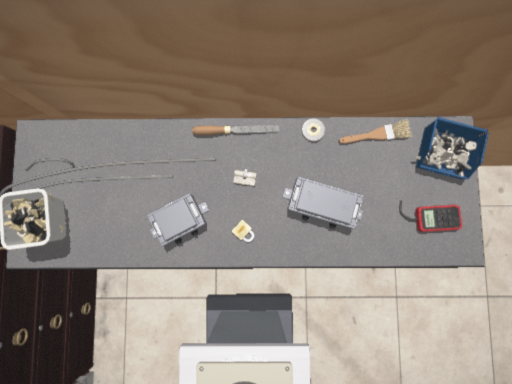

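View pics/scene0.png

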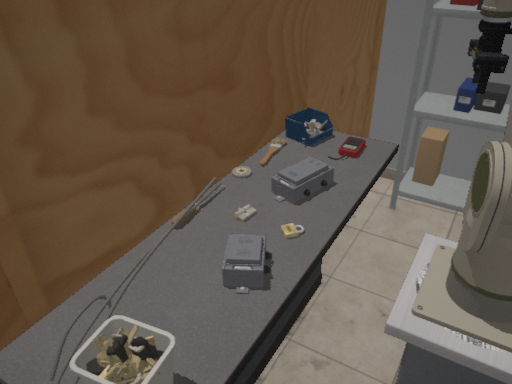

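The long box is at about (325,203) in the top view and the short one at about (178,219). I'll zoom in on both.

```bash
python3 - <<'E'
import cv2,pickle,numpy as np
a=pickle.load(open("pics/top0.pkl","rb"))["img"]
b=pickle.load(open("pics/scene0.pkl","rb"))["img"]
p=cv2.resize(a[165:240,275:375],None,fx=6,fy=6,interpolation=cv2.INTER_CUBIC)
cv2.imwrite("pics/z1.png",p[:,:,::-1])
p=cv2.resize(b[145:215,255:350],None,fx=6,fy=6,interpolation=cv2.INTER_CUBIC)
cv2.imwrite("pics/z2.png",p[:,:,::-1])
print(a[200,300:360:6].tolist(), a[165,325].tolist()); 
E
```

```text
[[193, 192, 200], [192, 192, 199], [192, 192, 199], [192, 191, 198], [187, 188, 194], [186, 187, 194], [185, 185, 192], [185, 184, 192], [183, 183, 190], [180, 180, 188]] [144, 141, 141]
```

View pics/z1.png

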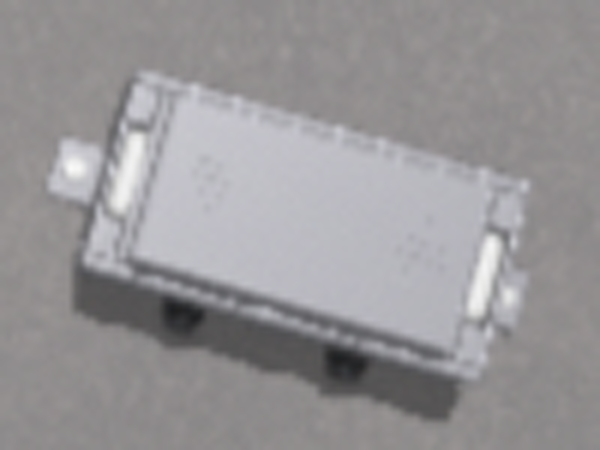

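View pics/z2.png

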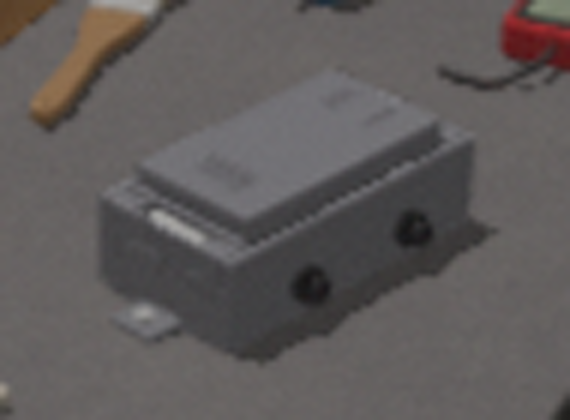

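```bash
cat >h.py <<'E'
import cv2,pickle,numpy as np
def ray(c,uv,z):
    R=cv2.Rodrigues(np.array(c["rvec"]))[0]; t=np.array(c["tvec"]).ravel()
    n=cv2.undistortPoints(np.array(uv,float).reshape(-1,1,2),c["camera_matrix"],None).reshape(-1,2)
    d=np.c_[n,np.ones(len(n))]@R; o=-R.T@t
    return o+d*((z-o[2])/d[:,2])[:,None]
E
python3 - <<'E'
from h import *
c=pickle.load(open("pics/top0.pkl","rb")); img=c["img"]
g=cv2.cvtColor(img,cv2.COLOR_RGB2GRAY)
m=((g>165)*255).astype(np.uint8); m[:, :275]=0;m[:165]=0;m[240:]=0;m[:,372:]=0
m=cv2.morphologyEx(m,cv2.MORPH_CLOSE,np.ones((3,3)));m=cv2.morphologyEx(m,cv2.MORPH_OPEN,np.ones((17,17)))
k=max(cv2.findContours(m,0,1)[0],key=cv2.contourArea); r=cv2.minAreaRect(k);print(r)
P=ray(c,cv2.boxPoints(r),.048); print("rim blob",P.round(4).tolist(),P.mean(0),np.linalg.norm(np.diff(P,axis=0),axis=1))
f=lambda L:(np.array(L)+.5)/6-.5
C=ray(c,f([(175,90),(490,180),(455,352),(132,265)])+[275,165],.061)
print("cover",C.round(4).tolist(),C.mean(0),np.linalg.norm(np.diff(C,axis=0),axis=1))
Rm=ray(c,f([(140,72),(524,184),(475,375),(88,265)])+[275,165],.048)
print("rim",Rm.round(4).tolist(),Rm.mean(0),np.linalg.norm(np.diff(Rm,axis=0),axis=1))
T=ray(c,f([(212,180),(422,250)])+[275,165],.061);print("thumb",T,np.linalg.norm(T[0]-T[1]))
s=pickle.load(open("pics/scene0.pkl","rb"))
S=ray(s,f([(140,165),(335,72),(438,125),(248,220)])+[255,145],.061);print("scene cover",S.round(4).tolist(),S.mean(0),np.linalg.norm(np.diff(S,axis=0),axis=1))
for X in(C,Rm,S):
  e=[X[0]-X[1],X[3]-X[2]]; print([np.degrees(np.arctan2(-v[0],v[1])) for v in e])
E
```

```text
((327.3522644042969, 200.23785400390625), (70.5149154663086, 30.419078826904297), 15.592809677124023)
rim blob [[0.4898, -0.1122, 0.048], [0.5613, -0.1334, 0.048], [0.5137, -0.2967, 0.048], [0.4432, -0.2741, 0.048]] [ 0.50201433 -0.20409987  0.048     ] [0.07458859 0.17009384 0.07403652]
cover [[0.5507, -0.1468, 0.061], [0.5137, -0.2711, 0.061], [0.4456, -0.2546, 0.061], [0.4807, -0.1282, 0.061]] [ 0.49766316 -0.20015941  0.061     ] [0.12972742 0.07002717 0.13125097]
rim [[0.5601, -0.1344, 0.048], [0.5133, -0.2883, 0.048], [0.4368, -0.2656, 0.048], [0.4817, -0.1119, 0.048]] [ 0.49799308 -0.20004299  0.048     ] [0.16079581 0.07985129 0.16008726]
thumb [[ 0.51438236 -0.16066227  0.061     ]
 [ 0.48593798 -0.24309719  0.061     ]] 0.08720434312313897
scene cover [[0.5472, -0.1435, 0.061], [0.5085, -0.2674, 0.061], [0.4449, -0.2429, 0.061], [0.4831, -0.1242, 0.061]] [ 0.49592489 -0.19450559  0.061     ] [0.12986088 0.06819451 0.12475799]
[np.float64(-16.591273397822395), np.float64(-15.516285452760442)]
[np.float64(-16.920301037433862), np.float64(-16.30274387315597)]
[np.float64(-17.322824161858655), np.float64(-17.83207601158092)]
```

```bash
cat >>h.py <<'E'
a=np.radians(-16.5); yb=np.array([-np.sin(a),np.cos(a),0]); xb=np.array([np.cos(a),np.sin(a),0])
O=np.array([.4985,-.2005,0]); A=O+.045*yb; B=O-.045*yb; tr=.008
def rot(s): 
    X=np.array([0,0,-1.]);Z=s*xb; return np.c_[X,np.cross(Z,X),Z]
E
python3 - <<'E'
from h import *
from workcell import bot
bot.command_gripper(0.0); print("w",bot.read_width())
best=min((q for q in ((s,bot.ik(A+[0,0,.12],rot(s))) for s in(1,-1)) if q[1] is not None),key=lambda q:np.abs(np.array(q[1])-bot.read_joint_pos()).max())
print(best)
bot.move_to(A+[0,0,.15],rot(best[0])); 
bot.movel(A+[0,0,.061+.012+tr],vel=.1)
print(bot.read_t(),bot.read_tool_pos(),bot.read_ft_force())
c=bot.capture("top");cv2.imwrite("pics/h.png",cv2.resize(c["img"][140:260,250:410],None,fx=4,fy=4)[:,:,::-1])
c=bot.capture("scene");cv2.imwrite("pics/h2.png",cv2.resize(c["img"][100:230,220:380],None,fx=4,fy=4)[:,:,::-1])
E
```

```text
w 0.000759292244396065
(1, array([ 43.3900478 ,  16.60806104, -35.7003576 , 103.50925448,
        10.76156655,  63.28541883, -12.54510278]))
4.5583 [ 0.51172207 -0.15739442  0.08153227] [ 0.0040739  -0.09723286  0.60808354]
```

View pics/h2.png

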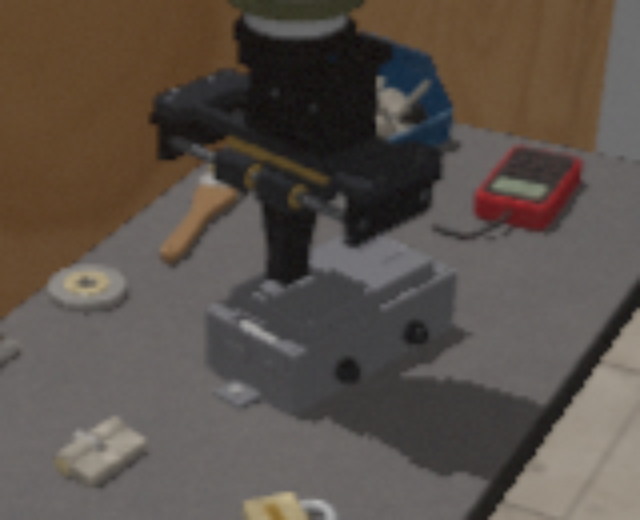

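View pics/h.png

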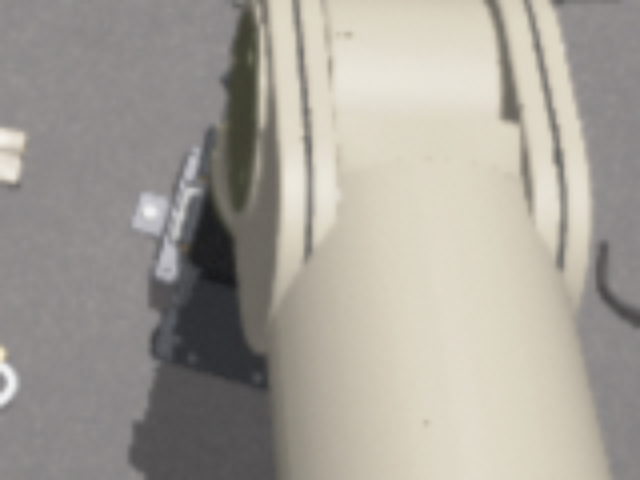

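The closed fingers sit over the +y end of the cover, about (285,280) in the scene crop, clear of the rim. I'll press A now.

```bash
cat >>h.py <<'E'
def press(bot,P,fs=13):
    h=bot.movel(P+[0,0,.044+tr],vel=.025,f_stop=fs)
    print("stop",h,"tip z",bot.read_tool_pos()[2]-tr,"F",np.round(bot.read_ft_force(),2),"t",bot.read_t())
E
python3 - <<'E'
from h import *
from workcell import bot
press(bot,A)
E
```

```text
stop True tip z 0.051332651044136986 F [-1.67 -0.18  9.4 ] t 5.5
```

A went past its catch and stopped at about 51 mm. That fits the 50 mm tilted stop plus the finger's half-width on a 5° slope. B is next.

```bash
python3 - <<'E'
from h import *
from workcell import bot
bot.movel(A+[0,0,.085+tr],vel=.12); bot.movel(B+[0,0,.085+tr],vel=.12)
bot.movel(B+[0,0,.07+tr],vel=.08)
press(bot,B)
bot.movel(B+[0,0,.06+tr],vel=.08);bot.movel(A+[0,0,.06+tr],vel=.12)
press(bot,A)
E
```

```text
stop True tip z 0.048468474133275936 F [-1.73  0.71  9.28] t 7.9833
stop True tip z 0.04847573233576557 F [-3.08  0.78 10.32] t 9.6833
```

```bash
python3 - <<'E'
from h import *
from workcell import bot
bot.movel(A+[0,0,.055+tr],vel=.08);bot.movel(B+[0,0,.055+tr],vel=.12)
press(bot,B)
bot.movel(B+[0,0,.15],vel=.15)
bot.set_joints([74.966, 19.034, -3.707, 83.658, 1.238, 77.344, -5.071])
bot.wait(.3)
a=bot.capture("top")["img"];b=bot.capture("scene")["img"]
p=cv2.resize(a[165:240,140:375],None,fx=3,fy=3,interpolation=2);q=cv2.resize(b[145:295,215:350],None,fx=4,fy=4,interpolation=2)
cv2.imwrite("pics/e1.png",p[:,:,::-1]);cv2.imwrite("pics/e2.png",q[:,:,::-1]);print(bot.read_t(),bot.read_ft_force())
E
```

```text
stop True tip z 0.04847695939790316 F [-3.05  0.99 10.62] t 11.1917
14.1917 [0.47818085 0.04240393 0.52736102]
```

View pics/e1.png

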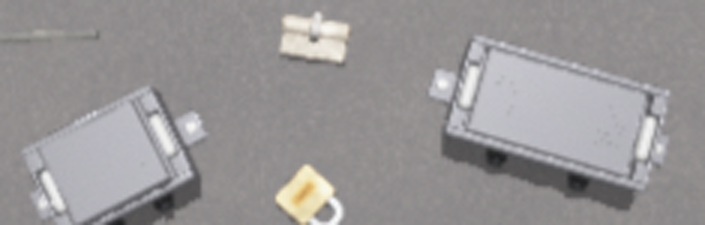

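View pics/e2.png

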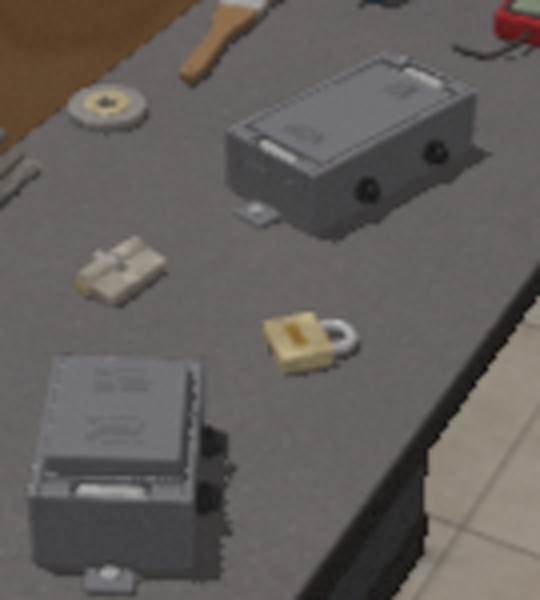

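The long cover is now flush with its rim on all edges (scene crop around (350,110)). The short cover still stands up at about (120,410). The arm is clear of everything, so I'll hand in.

```bash
python3 -c "
from workcell import bot
bot.job_done()"
```

```text
the job is handed in; nothing more can be done
```

The long box's cover is clicked home at both ends, and I handed the job in at about 14 s of the 32 s allowed. I pressed the +y end first, then the -y end, with the closed fingertips, then pressed each end once more to check.

- **Height:** both ends stopped at 48.5 mm on the re-press, at about 10–11 N. The nominal height is 48 mm. The extra 0.5 mm is probably TCP tracking error, because hovering free the arm also read about 0.5 mm above its target.
- **Force:** readings taken once the tool had stopped were 11 N or less. I did not log the force during the strokes; the force stop was set at 13 N, well below the 25 N limit.
- **Pictures:** the final views show the long cover flush with its rim along all edges. The short cover was not touched and is still raised. The arm is back at its start pose, touching nothing.
- **Measurements:** the two cameras put the cover's centre 2–6 mm apart. My corner picks measured the cover about 10 mm short of its 140 mm length. The spacing of the thumb places came out at 87 mm instead of 90 mm, and I used the given 45 mm offsets. No check failed.

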